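# Open the water tank's filler cap of unknown thread hand

## Task

Get the water tank on the cart ready for refilling: slide its clear guard fully open along its track and leave it open, then loosen the filler cap, which may be right- or left-handed, so try it both ways until you find the way it turns free. Lift the cap straight up off its neck and finish while still holding it in the gripper, level and still, over the neck and at least 6 cm higher than where it sat. Do not disturb the teapot, mug, kettle lid or coaster.

Things in the scene. Friction and masses are not known exactly. Their poses are not given: they have to be found in the camera images.
- tank: countertop water tank, fixed to the cart: white box 160 (its x) x 300 (its y) x 130 mm high, steel tap on its front (-x) face reaching 35 mm out. Origin: centre of its underside; z up. Its flat top deck, 130 mm up, carries two rails along y at x = +-73 mm (8 mm high, 16 at the ends); the filler neck stands on it at x = 0, y = -75 mm
- neck (a point): centre of the rim of the filler neck (tube of 64 mm outer diameter, 24 mm high above the deck), 154 mm above the tank's underside, in the -y half of the tank; the cap's disc rests on it
- guard (a joint): how far the clear plastic guard is slid towards the tank's +y, in m: 0 shut, right over the filler cap (it starts up to 0.03 open); 0.150 fully open at its end stop, over the tank's other half. About 1.5 N of friction; it stays where left. A tunnel open at both y ends, 154 (x) x 124 (y) mm, roof top 70 mm above the deck, 10 mm above the cap's top. Open, its near edge is 88 mm from the cap's axis
- guard_handle (a point): centre of the grey handle bar on the guard's roof, moving with it: 60 long (tank x) x 12 thick (tank y) x 26 mm high, standing on the roof, so the roof is 13 mm below this point
- cap_grip (a point): centre of the upright grip bar on the grey filler cap: bar 52 long (this frame's x) x 16 thick (y) x 28 mm high, standing on the cap's disc (76 mm diameter, 8 mm thick, with a 10 mm skirt around the neck), whose top is 14 mm and underside 22 mm below this point. Under the disc a 22 mm stem with a 40 mm cross-bar, parallel to the grip bar, reaches into the neck: the cap must rise over 22 mm to come out
- cap: the cap, 65 to 125 g; origin at the centre of its disc's underside, axes as cap_grip. Quarter-turn thread: at the start the bar lies along the tank's x within 7 degrees and it cannot lift. Turned the wrong way it stops dead 15 to 30 degrees from the tank's x; the other way it turns easily, is free at 55 to 95 degrees (75 is best), stops beyond 100. Which way is free differs each time and cannot be seen
- teapot: bystander: white ceramic teapot, 140 mm across, 125 mm high, spout towards its +y and handle towards -y (210 mm in all); origin at the centre of its underside
- mug: bystander: white mug, 80 mm across, 92 mm high, handle to its +y; origin at the centre of its underside
- kettle_lid: bystander: stainless kettle lid lying flat, 110 mm across, 38 mm high with its black knob; origin at the centre of its underside
- coaster: bystander: round wooden coaster, 96 mm across, 10 mm thick; origin at the centre of its underside

How it is judged:
On the way, in this order (a step that is already met when the one before it is completed fails the run):
1. the guard is slid fully open (value of joint guard above 0.14 m), for 0.2 s.
2. the cap is turned loose while still on its neck (value of joint guard above 0.14 m and angle between the x axis of cap_grip and the x axis of tank, either way round above 0.7 rad and z of cap_grip in the frame of tank below 0.184 m), for 0.1 s.
3. the cap is lifted off, above its neck (z of cap_grip in the frame of tank above 0.226 m and horizontal distance between cap_grip and neck below 0.06 m), for 0.2 s.
At the end, for the whole second after the job is handed in: the guard is within 10 mm of fully open; the cap is held by the fingers (over 2 N), at least 50 mm higher than where it sat, within 60 mm sideways of the neck's axis, level within 14 degrees, still (under 30 mm/s) and not resting on the tank (all of step 3 and value of joint guard above 0.14 m and angle between cap_grip's own z axis and vertical below 0.25 rad and contact force between the fingers and cap above 2 N and contact force between cap and tank below 0.3 N and linear speed of cap below 0.03 m/s); the arm keeps its last pose, push and grip.
It fails at once if the teapot is disturbed (moved over 30 mm) (distance of teapot from where it was at the start of the episode above 0.03 m).
It fails at once if the mug is disturbed (moved over 30 mm) (distance of mug from where it was at the start of the episode above 0.03 m).
It fails at once if the kettle lid is disturbed (moved over 30 mm) (distance of kettle_lid from where it was at the start of the episode above 0.03 m).
It fails at once if the coaster is disturbed (moved over 30 mm) (distance of coaster from where it was at the start of the episode above 0.03 m).
It also fails if it takes over 72 s, if anything falls off the work surface, if the arm or the gripper's body presses on something with over 40 N, if the wrist force passes 120 N, or if a joint passes its speed limit or range.

## Robot

A 6-joint arm with a two-finger parallel gripper is mounted at the origin on the work surface. World frame = base frame: x ahead of the robot, y to its left, z up, the work surface at z = 0. Lengths are in m, angles in rad, forces in N, time in s.
With the tool pointing down it reaches from about 0.35 to 0.975 m from the base axis. Payload 4.9 kg.
Tool frame: the origin (TCP) lies between the finger pads; the fingertips stand 14 mm ahead of it and the grasp point (between the pads) lies 5 mm behind it (manip.finger_overhang is the distance from the TCP to the fingertips, in m); z points along the fingers, y is the line along which they close (so a half turn about z gives the same grasp; the last joint's range is limited). The gripper opens to 85 mm and grips with 20 to 120 N. Pads are 22 mm wide; open, the fingers measure 114 mm over their backs; the gripper's body (76 mm by 85 mm) begins 54 mm behind the grasp point. The pads swing forward as they close: fully open they stand 13 mm farther back than shut.
Start: joints at [-1.294, 0.053, 1.613, -0, 1.476, -0.119], TCP at [0.241, -0.577, 0.245] pointing down, gripper open.
Joint ranges: [-3.01, 3.01], [-1.01, 2.22], [0.06, 2.58], [-1.02, 4.17], [0.09, 2.62], [-3.14, 3.14]. Speed limits (rad/s): [2.57, 2.57, 3.14, 3.14, 3.14, 3.14].

## Interface

Orientations are given as a unit quaternion [w, x, y, z].
In Python, from plant import manip, grab_frame gives the robot as it stands.
- The arm moves only by the tool servo_tool, never from a script. Its argument "deltas" is a list that holds one entry, the list of rows, each a list of 5 numbers: the opening in per cent of the stroke, from 0 (shut) to 100 (fully open), then the shift along the world's x, y, z in m, then the turn about the world's z in degrees. A call has exactly 8 rows; each row shifts and turns the commanded pose from where the row before left it; what a row does not reach is not made up. A row lasts 1/10 s, in which the tool goes at most 50 mm and 8.59 degrees, less where a joint would pass 70% of its speed; a pose out of reach is approached as far as the arm can. A call is refused whole if a number of a shift passes 0.05 or a number of a turn 8.59, either way. A call with a gripper value outside its range is refused whole. The fingers move at their own pace and stop on an object; the grip force is fixed at half the most. Time passes only in rows, so rows that do not move let the fingers close, or fill a call up. It gives the time, the measured TCP pose, the force, the opening and the grip force at its end, in the units of the state.
- manip.state(): the state, without advancing time (a new reading comes with each control period).
- grab_frame(name): name is "side" or "top"; returns a dict with "pixels" (400x640x3 uint8, red, green, blue), "z_map" (400x640 float32, m along the optical axis (not along the pixel's ray), 0 where there is no reading), "fx", "fy", "cx", "cy" (pixels), "dist" ([k1, k2, p1, p2, k3] as OpenCV has them; the pictures are not rectified), "rvec" (rotation vector, rad) and "tvec" (3), from world to camera coordinates, as OpenCV has them. Camera axes: x right, y down, z forward; pixel columns grow to the right and rows downward; lengths in m; the calibration is good to about 2 mm. A picture is of the moment at which its call begins.
- manip.job_done(): hands the job in; it is judged then, once.
The state is a dict: "time": time; "joint_pos": joint angles; "joint_vel": joint speeds; "joint_efforts": joint torques, N m; "tool_pos": TCP position; "tool_rot": TCP orientation; "contact_force": force on the tool from outside, world axes, zero at the start; "ft_torque": the same for the moment, N m; "gripper_width": opening from 0.0 (shut) to 1.0 (fully open); "grasp_force": force on a finger pad.
Only numpy, scipy, OpenCV 4.12 (cv2) and the standard library are available. Lean on these libraries where they do the work, as an engineer would, in place of code of your own. Each camera call takes 0.05 s, during which the arm holds its last target. There are 200 camera calls.

## Working session

There is one attempt and no reset: what is moved stays moved. The work goes in short steps, Python scripts to look and compute and a tool call to move; the robot and the scene stay as the last step left them, time stands still between calls to the robot, and variables do not carry over. Pictures are saved under pics/ and viewed, at most 10 in all, crops included, and the job is handed in when it is done.

Besides the shell and the picture viewer there is one more tool, called after "Call:" as a command line: name --argument value ..., lists and objects as JSON in quotes. servo_tool: Moves the arm, as the interface text tells. Its arguments: {"type":"object","properties":{"deltas":{"type":"array"}},"required":["deltas"]}

```bash
mkdir -p pics; cat > h.py <<'E'
import numpy as np, cv2
from plant import manip, grab_frame
def get(n,save=None):
    f=grab_frame(n)
    if save: cv2.imwrite(f'pics/{save}.png',f['pixels'][:,:,::-1])
    f['K']=np.array([[f['fx'],0,f['cx']],[0,f['fy'],f['cy']],[0,0,1.]]); f['R']=cv2.Rodrigues(np.array(f['rvec'],float))[0]; f['t']=np.array(f['tvec'],float).ravel(); f['d']=np.array(f['dist'],float)
    return f
def cloud(f):
    h,w=f['z_map'].shape
    u,v=np.meshgrid(np.arange(w),np.arange(h))
    p=cv2.undistortPoints(np.stack([u,v],-1).reshape(-1,1,2).astype(float),f['K'],f['d']).reshape(h,w,2)
    z=f['z_map'][...,None]
    c=np.concatenate([p*z,z],-1)
    return (c-f['t'])@f['R']
def onplane(f,uv,z):
    p=cv2.undistortPoints(np.array(uv,float).reshape(-1,1,2),f['K'],f['d']).reshape(-1,2)
    d=np.c_[p,np.ones(len(p))]@f['R']; c=-f['R'].T@f['t']
    return c+d*((z-c[2])/d[:,2])[:,None]
E
python3 - <<'E'
from h import *
for n in('top','side'):
    f=get(n,n+'0'); np.savez(n+'0.npz',P=cloud(f),pix=f['pixels'])
    print(n,-f['R'].T@f['t'],f['R'][2])
print(manip.state())
E
```

```text
top [ 0.45079209 -0.01098412  1.44369927] [ 0.05969992  0.00821074 -0.9981826 ]
side [0.23561061 0.70567788 0.81631453] [ 0.29261886 -0.6851018  -0.66709049]
{'time': 0.1, 'joint_pos': array([-1.29398619e+00,  5.33040062e-02,  1.61416582e+00, -4.19014332e-05,
        1.47601035e+00, -1.18974169e-01]), 'joint_vel': array([-0.00124128, -0.00347685, -0.00445411, -0.0013855 , -0.00026504,
       -0.00116492]), 'joint_efforts': array([ 1.39667554e-04, -3.94906640e+01, -3.71363282e+01, -1.22014944e-04,
        3.92747606e-03, -1.84707631e-05]), 'tool_pos': array([ 0.24081237, -0.5761536 ,  0.24417232]), 'tool_rot': array([-9.39181108e-04,  9.80482334e-01,  1.96604937e-01, -9.51924386e-05]), 'contact_force': array([ 0.20054642,  0.12983349, -0.67357748]), 'ft_torque': array([ 0.03195597,  0.03998964, -0.00348713]), 'grasp_force': 0.0, 'gripper_width': 0.996564368272777}
```

View pics/top0.png

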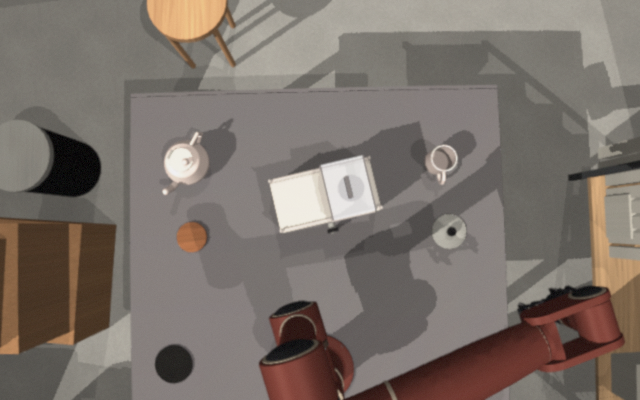

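View pics/side0.png

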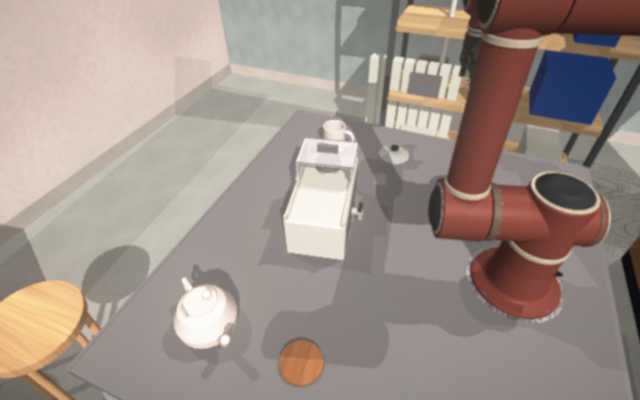

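The top view shows the tank at about (325,195), with the guard over its right (−y) half and the cap disc at (351,188). The teapot is at (185,162), the coaster (192,237), the mug (442,158) and the lid (450,232).

```bash
python3 - <<'E'
from h import *
d=np.load('top0.npz');P=d['P'];pix=d['pix']
sub=P[150:240,262:390]
z=sub[...,2]; print(np.histogram(z,bins=np.arange(-.01,.26,.01)))
m=((P[...,2]>.10)&(P[...,2]<.28)); m[:150]=0;m[240:]=0;m[:,:262]=0;m[:,390:]=0
q=P[m][:,:2].astype(np.float32); r=cv2.minAreaRect(q); print(r,len(q), cv2.boxPoints(r))
g=m&(P[...,2]>.19); print('guard',cv2.minAreaRect(P[g][:,:2].astype(np.float32)) , g.sum())
h=m&(P[...,2]>.212);print('handle', P[h].mean(0),h.sum(),cv2.minAreaRect(P[h][:,:2].astype(np.float32)))
dk=m&(pix.max(-1)<120);ys,xs=np.where(dk);print(np.c_[xs,ys,np.round(P[dk],3)][:60])
img=np.hstack([cv2.resize(pix[145:245,262:392],None,fx=6,fy=6,interpolation=cv2.INTER_CUBIC)])
cv2.imwrite('pics/c1.png',img[:,:,::-1])
E
```

```text
(array([3235, 2271,    2,    0,    0,    9,   35,   44,    2,    0,    0,
          0,   52, 1765, 1375,  121,    0,    1,    1,    0, 1465,  979,
          7,  100,    0,    0]), array([-0.01,  0.  ,  0.01,  0.02,  0.03,  0.04,  0.05,  0.06,  0.07,
        0.08,  0.09,  0.1 ,  0.11,  0.12,  0.13,  0.14,  0.15,  0.16,
        0.17,  0.18,  0.19,  0.2 ,  0.21,  0.22,  0.23,  0.24,  0.25]))
((0.5348583459854126, -0.026592999696731567), (0.162654310464859, 0.3005535900592804), 11.99351978302002) 5866 [[ 0.42407876  0.10350356]
 [ 0.48653418 -0.19048929]
 [ 0.6456379  -0.15668955]
 [ 0.5831825   0.1373033 ]]
guard ((0.5498260259628296, -0.08881110697984695), (0.15582573413848877, 0.1246037408709526), 11.95408821105957) 2551
handle [ 0.54863844 -0.08832138  0.22430558] 106 ((0.5493125319480896, -0.08844739943742752), (0.05988868325948715, 0.012114874087274075), 11.313247680664062)
[]
```

View pics/c1.png

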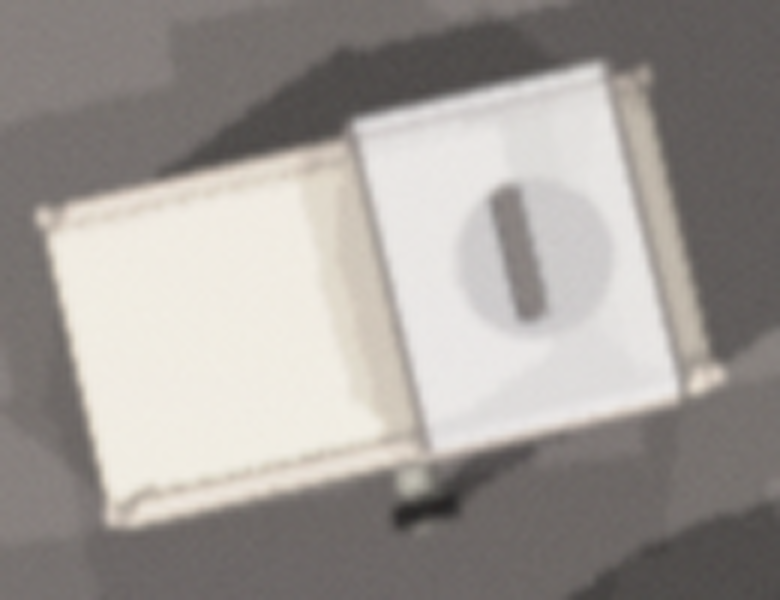

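Tank: centre (0.535, −0.027), yaw 12°. Guard about 0.011 open, handle at (0.549, −0.088), neck at (0.551, −0.100). Now moving over the handle.

Call:
servo_tool --deltas '[[[100,0.019,0.03,0.02,-2],[100,0.019,0.03,0.02,-2],[100,0.019,0.03,0.01,-2],[100,0.019,0.03,0,-2],[100,0.019,0.03,0,-2],[100,0.019,0.03,0,-0.7],[100,0.019,0.03,0,0],[100,0.019,0.03,0,0]]]'

```text
time: 0.9
tool_pos: [0.3933, -0.3352, 0.2948]
tool_rot: [-0.0, 0.995, 0.104, -0.0]
contact_force: [0.2, 0.3, 0.2]
gripper_width: 1.001
grasp_force: 0.0
```

Call:
servo_tool --deltas '[[[60,0.019,0.031,0,0],[60,0.02,0.031,0,0],[60,0.02,0.031,0,0],[60,0.02,0.031,0,0],[60,0.02,0.031,0,0],[60,0.02,0.031,0,0],[60,0.02,0.031,0,0],[60,0.017,0.031,0,0]]]'

```text
time: 1.7
tool_pos: [0.5494, -0.0871, 0.2947]
tool_rot: [-0.0, 0.995, 0.104, -0.0]
contact_force: [0.6, -0.8, 0.4]
gripper_width: 0.6
grasp_force: 0.0
```

Call:
servo_tool --deltas '[[[60,0,0,0,0],[60,0,0,0,0],[60,0,0,0,0],[60,0,0,0,0],[60,0,0,0,0],[60,0,0,0,0],[60,0,0,0,0],[60,0,0,0,0]]]'

```text
time: 2.5
tool_pos: [0.5489, -0.0889, 0.2954]
tool_rot: [0.0, 0.995, 0.104, 0.0]
contact_force: [-0.6, -0.9, 0.7]
gripper_width: 0.603
grasp_force: 0.0
```

Call:
servo_tool --deltas '[[[60,0,0,-0.02,0],[60,0,0,-0.02,0],[60,0,0,-0.02,0],[60,0,0,-0.013,0],[60,0,0,0,0],[30,0,0,0,0],[30,0,0,0,0],[30,0,0,0,0]]]'

```text
time: 3.3
tool_pos: [0.5497, -0.0889, 0.2238]
tool_rot: [0.0, 0.995, 0.104, 0.001]
contact_force: [-0.8, 0.0, -0.3]
gripper_width: 0.3
grasp_force: 0.0
```

Call:
servo_tool --deltas '[[[0,0,0,0,0],[0,0,0,0,0],[0,0,0,0,0],[0,0,0,0,0],[0,0,0,0,0],[0,0,0,0,0],[0,0,0,0,0],[0,0,0,0,0]]]'

```text
time: 4.1
tool_pos: [0.5495, -0.089, 0.2236]
tool_rot: [0.0, 0.995, 0.104, 0.001]
contact_force: [-1.3, -0.7, 5.3]
gripper_width: 0.124
grasp_force: 61.1
```

Handle gripped; sliding along the track.

Call:
servo_tool --deltas '[[[0,-0.0018,0.0085,0,0],[0,-0.0018,0.0085,0,0],[0,-0.0018,0.0085,0,0],[0,-0.0018,0.0085,0,0],[0,-0.0018,0.0085,0,0],[0,-0.0018,0.0085,0,0],[0,-0.0018,0.0085,0,0],[0,-0.0018,0.0085,0,0]]]'

```text
time: 4.9
tool_pos: [0.535, -0.0208, 0.2236]
tool_rot: [0.001, 0.995, 0.104, 0.001]
contact_force: [-0.2, -2.1, 5.5]
gripper_width: 0.121
grasp_force: 61.1
```

Call:
servo_tool --deltas '[[[0,-0.0018,0.0085,0,0],[0,-0.0018,0.0085,0,0],[0,-0.0018,0.0085,0,0],[0,-0.0018,0.0085,0,0],[0,-0.0018,0.0085,0,0],[0,-0.0018,0.0085,0,0],[0,-0.0018,0.0085,0,0],[0,0,0,0,0]]]'

```text
time: 5.7
tool_pos: [0.5221, 0.0398, 0.2236]
tool_rot: [-0.0, 0.994, 0.105, 0.001]
contact_force: [-2.0, 2.1, 6.8]
gripper_width: 0.121
grasp_force: 61.2
```

Call:
servo_tool --deltas '[[[0,-0.0004,0.002,0,0],[0,-0.0004,0.002,0,0],[0,-0.0004,0.002,0,0],[0,-0.0004,0.002,0,0],[0,0,0,0,0],[0,0,0,0,0],[0,0,0,0,0],[0,0,0,0,0]]]'

```text
time: 6.5
tool_pos: [0.521, 0.0453, 0.2236]
tool_rot: [0.002, 0.995, 0.104, 0.001]
contact_force: [-0.7, -5.4, 4.8]
gripper_width: 0.12
grasp_force: 61.1
```

Call:
servo_tool --deltas '[[[0,-0.0004,0.002,0,0],[0,-0.0004,0.002,0,0],[0,0,0,0,0],[0,0,0,0,0],[0,0,0,0,0],[0,0,0,0,0],[0,0,0,0,0],[0,0,0,0,0]]]'

```text
time: 7.3
tool_pos: [0.5209, 0.0456, 0.2236]
tool_rot: [0.006, 0.995, 0.103, 0.001]
contact_force: [1.7, -18.7, 3.9]
gripper_width: 0.122
grasp_force: 61.1
```

End stop reached. Releasing, rising, and moving over the cap for a look.

Call:
servo_tool --deltas '[[[0,0.0008,-0.004,0,0],[0,0,0,0,0],[35,0,0,0,0],[35,0,0,0,0],[35,0,0,0.01,0],[35,0,0,0.03,0],[60,0,0,0.03,0],[60,0,0,0.03,0]]]'

```text
time: 8.1
tool_pos: [0.5201, 0.0472, 0.3236]
tool_rot: [-0.0, 0.995, 0.105, -0.0]
contact_force: [0.4, 1.2, -0.3]
gripper_width: 0.599
grasp_force: 0.0
```

Call:
servo_tool --deltas '[[[60,0.01,-0.04,0,0],[60,0.01,-0.04,0,0],[60,0.01,-0.04,0,0],[60,-0.03,-0.04,0,0],[60,-0.04,-0.04,0,0],[60,-0.04,-0.04,0,0],[60,-0.04,-0.04,0,0],[60,0,0,0,0]]]'

```text
time: 8.9
tool_pos: [0.4113, -0.2224, 0.3229]
tool_rot: [0.001, 0.995, 0.101, -0.0]
contact_force: [0.3, 0.5, -0.1]
gripper_width: 0.599
grasp_force: 0.0
```

```bash
python3 - <<'E'
from h import *
f=get('top');P=cloud(f);pix=f['pixels'];np.savez('top1.npz',P=P,pix=pix)
m=np.zeros(P.shape[:2],bool);m[145:245,262:392]=1
m&=(P[...,0]>.42)&(P[...,0]<.66)&(abs(P[...,1])<.2)
T=np.array([.535,-.0266]);a=np.radians(12);X=np.array([np.cos(a),np.sin(a)]);Y=np.array([-X[1],X[0]])
L=P[...,:2]-T; lx=L@X; ly=L@Y
for nm,lo,hi,s in(('bar',.18,.21,-1),('handle',.212,.24,1)):
    q=m&(P[...,2]>lo)&(P[...,2]<hi)&(s*ly>0)&(abs(lx)<.06)
    if q.sum()>5: print(nm,q.sum(),P[q].mean(0),lx[q].mean(),ly[q].mean(),cv2.minAreaRect(P[q][:,:2].astype(np.float32)))
print(manip.state()['tool_pos'])
cv2.imwrite('pics/c2.png',cv2.resize(pix[130:260,262:392],None,fx=4,fy=4,interpolation=cv2.INTER_CUBIC)[:,:,::-1])
E
```

```text
bar 110 [ 0.55121497 -0.09967061  0.18844982] 0.0006684014790173648 -0.07484512721457834 ((0.551485538482666, -0.09986063838005066), (0.051417697221040726, 0.01653951220214367), 13.37314510345459)
handle 104 [0.52001995 0.04667604 0.22475364] 0.0005822443797239983 0.07478931170544383 ((0.5202157497406006, 0.04695678502321243), (0.059255197644233704, 0.012012312188744545), 12.045513153076172)
[ 0.41287835 -0.22078883  0.32290374]
```

View pics/c2.png

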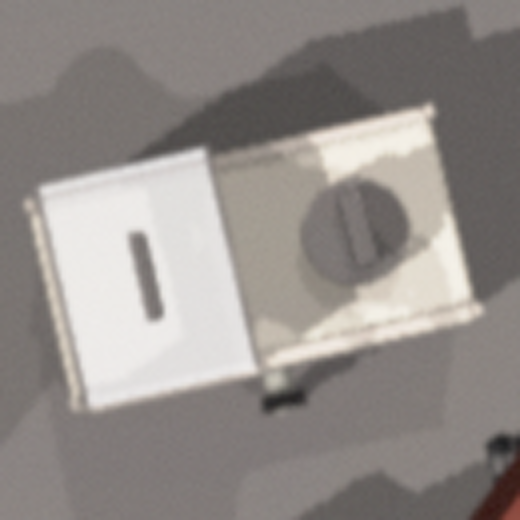

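The guard is fully open at the left half. The cap bar at about (358,222) in the crop measures (0.5513, −0.0997), yaw 13°. Moving over it.

Call:
servo_tool --deltas '[[[50,0.028,0.024,0,1.5],[50,0.028,0.024,0,0],[50,0.028,0.024,0,0],[50,0.028,0.024,0,0],[50,0.0265,0.025,-0.02,0],[50,0,0,-0.03,0],[50,0,0,0,0],[50,0,0,0,0]]]'

```text
time: 9.75
tool_pos: [0.5528, -0.0971, 0.272]
tool_rot: [-0.0, 0.993, 0.118, -0.001]
contact_force: [0.3, -0.2, 0.0]
gripper_width: 0.5
grasp_force: 0.0
```

Call:
servo_tool --deltas '[[[50,-0.0015,-0.0025,-0.03,0],[50,0,0,-0.03,0],[50,0,0,-0.02,0],[50,0,0,-0.009,0],[50,0,0,0,0],[50,0,0,0,0],[50,0,0,0,0],[50,0,0,0,0]]]'

```text
time: 10.55
tool_pos: [0.5521, -0.101, 0.185]
tool_rot: [0.001, 0.993, 0.117, 0.001]
contact_force: [0.3, 0.1, -0.3]
gripper_width: 0.501
grasp_force: 0.0
```

Call:
servo_tool --deltas '[[[0,0,0,0,0],[0,0,0,0,0],[0,0,0,0,0],[0,0,0,0,0],[0,0,0,0,0],[0,0,0,0,0],[0,0,0,0,0],[0,0,0,0,0]]]'

```text
time: 11.35
tool_pos: [0.5517, -0.1008, 0.184]
tool_rot: [0.0, 0.993, 0.117, 0.001]
contact_force: [1.2, 0.4, 5.3]
gripper_width: 0.172
grasp_force: 62.1
```

Gripped. Try turning positive (ccw) gently, watching the torque.

Call:
servo_tool --deltas '[[[0,0,0,0,4],[0,0,0,0,4],[0,0,0,0,4],[0,0,0,0,4],[0,0,0,0,4],[0,0,0,0,0],[0,0,0,0,0],[0,0,0,0,0]]]'

```text
time: 12.15
tool_pos: [0.5529, -0.102, 0.1842]
tool_rot: [0.002, 0.958, 0.288, 0.002]
contact_force: [3.6, -3.6, 2.2]
gripper_width: 0.173
grasp_force: 61.8
```

```bash
python3 -c "
from plant import manip
s=manip.state();print(s['ft_torque'],s['contact_force'],s['joint_pos'],s['tool_rot'])"
```

```text
[-0.61376938 -0.79355579 -0.06781286] [ 3.57904694 -3.59339185  2.15371164] [-3.14125477e-01 -5.44256071e-02  1.82368448e+00 -1.55722304e-03
  1.36665731e+00  6.73132232e-01] [0.00224346 0.95768751 0.28779506 0.00189854]
```

Low torque at 21° relative; continue.

Call:
servo_tool --deltas '[[[0,0,0,0,4],[0,0,0,0,4],[0,0,0,0,4],[0,0,0,0,0],[0,0,0,0,0],[0,0,0,0,0],[0,0,0,0,0],[0,0,0,0,0]]]'

```text
time: 12.95
tool_pos: [0.5539, -0.1016, 0.1846]
tool_rot: [0.002, 0.923, 0.384, 0.003]
contact_force: [7.7, -1.9, 1.9]
gripper_width: 0.172
grasp_force: 77.2
```

```bash
python3 -c "
from plant import manip
s=manip.state();print(s['ft_torque'],s['contact_force'],s['joint_pos'],s['tool_rot'])"
```

```text
[-0.44673438 -1.26943765 -1.98548453] [ 7.67834874 -1.91105973  1.88652803] [-3.14225003e-01 -5.44085657e-02  1.82302693e+00  1.33312031e-03
  1.36488177e+00  4.68807775e-01] [0.00213563 0.92346982 0.38364919 0.00349823]
```

Blocked at about +30° (−2 N m). Free direction is negative; turn back that way.

Call:
servo_tool --deltas '[[[0,0,0,0,-6],[0,0,0,0,-6],[0,0,0,0,-6],[0,0,0,0,-6],[0,0,0,0,-6],[0,0,0,0,-6],[0,0,0,0,0],[0,0,0,0,0]]]'

```text
time: 13.75
tool_pos: [0.5517, -0.1009, 0.184]
tool_rot: [0.0, 0.997, 0.082, 0.001]
contact_force: [0.5, -0.6, 4.5]
gripper_width: 0.17
grasp_force: 62.2
```

Call:
servo_tool --deltas '[[[0,0,0,0,-5],[0,0,0,0,-5],[0,0,0,0,-5],[0,0,0,0,-5],[0,0,0,0,-5],[0,0,0,0,-5],[0,0,0,0,0],[0,0,0,0,0]]]'

```text
time: 14.55
tool_pos: [0.5517, -0.1009, 0.184]
tool_rot: [0.0, 0.984, -0.178, 0.001]
contact_force: [1.1, -0.5, 5.7]
gripper_width: 0.168
grasp_force: 62.2
```

```bash
python3 -c "
from plant import manip
s=manip.state();print(s['ft_torque'],s['contact_force'],s['joint_pos'],s['tool_rot'])"
```

```text
[-0.01868228  0.07052465 -0.12962336] [ 1.12305316 -0.51919339  5.70757411] [-3.13541799e-01 -5.49148208e-02  1.82444914e+00 -2.82569940e-06
  1.37079497e+00  1.61572834e+00] [ 8.59560622e-05  9.83979876e-01 -1.78278444e-01  6.25811778e-04]
```

Free this way. Turn on to −75° relative.

Call:
servo_tool --deltas '[[[0,0,0,0,-6],[0,0,0,0,-6],[0,0,0,0,-6],[0,0,0,0,-6],[0,0,0,0,-6],[0,0,0,0,-6],[0,0,0,0,-6],[0,0,0,0,0]]]'

```text
time: 15.35
tool_pos: [0.5517, -0.1009, 0.184]
tool_rot: [-0.0, 0.854, -0.52, 0.001]
contact_force: [0.5, -0.1, 4.5]
gripper_width: 0.171
grasp_force: 62.2
```

```bash
python3 - <<'E'
from h import *
s=manip.state();print(s['ft_torque'],s['contact_force'],s['joint_pos'],s['tool_rot'])
f=get('top','t2');g=get('side','s2')
a=cv2.resize(f['pixels'][120:260,262:402],(400,400),interpolation=3);b=cv2.resize(g['pixels'][90:230,260:400],(400,400),interpolation=3)
cv2.imwrite('pics/c3.png',np.hstack([a,b])[:,:,::-1])
E
```

```text
[-0.00422395  0.0540053  -0.09917995] [ 0.45860225 -0.13914841  4.53801448] [-3.13520488e-01 -5.49060530e-02  1.82444707e+00 -1.28085217e-04
  1.37084309e+00  2.35033216e+00] [-7.84523564e-05  8.54340499e-01 -5.19713327e-01  6.02440826e-04]
```

View pics/c3.png

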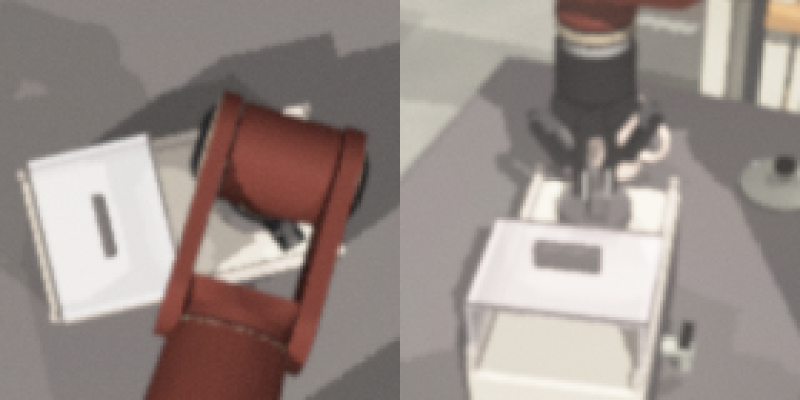

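The guard is still open (left, handle at (104,226)), and in the side crop the gripper holds the bar over the neck (600,190). Lifting gently first.

Call:
servo_tool --deltas '[[[0,0,0,0.002,0],[0,0,0,0.002,0],[0,0,0,0.002,0],[0,0,0,0.002,0],[0,0,0,0.002,0],[0,0,0,0,0],[0,0,0,0,0],[0,0,0,0,0]]]'

```text
time: 16.25
tool_pos: [0.5512, -0.1007, 0.1932]
tool_rot: [0.0, 0.855, -0.519, -0.0]
contact_force: [0.3, -0.4, -1.3]
gripper_width: 0.173
grasp_force: 61.3
```

Only the cap's weight (~1 N) is felt; it is free.

Call:
servo_tool --deltas '[[[0,0,0,0.01,0],[0,0,0,0.01,0],[0,0,0,0.01,0],[0,0,0,0.01,0],[0,0,0,0.01,0],[0,0,0,0.01,0],[0,0,0,0.01,0],[0,0,0,0.005,0]]]'

```text
time: 17.05
tool_pos: [0.5517, -0.1009, 0.2699]
tool_rot: [-0.0, 0.855, -0.519, 0.001]
contact_force: [-0.2, 0.4, -0.3]
gripper_width: 0.176
grasp_force: 61.3
```

Call:
servo_tool --deltas '[[[0,0,0,0,0],[0,0,0,0,0],[0,0,0,0,0],[0,0,0,0,0],[0,0,0,0,0],[0,0,0,0,0],[0,0,0,0,0],[0,0,0,0,0]]]'

```text
time: 17.85
tool_pos: [0.5513, -0.1007, 0.2683]
tool_rot: [-0.0, 0.855, -0.519, -0.0]
contact_force: [-0.7, 0.2, -1.8]
gripper_width: 0.173
grasp_force: 61.3
```

```bash
python3 - <<'E'
from h import *
g=get('side');f=get('top')
a=cv2.resize(f['pixels'][120:260,262:402],(400,400),interpolation=3);b=cv2.resize(g['pixels'][70:210,260:400],(400,400),interpolation=3)
cv2.imwrite('pics/c4.png',np.hstack([a,b])[:,:,::-1])
E
```

```text
(no output)
```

View pics/c4.png

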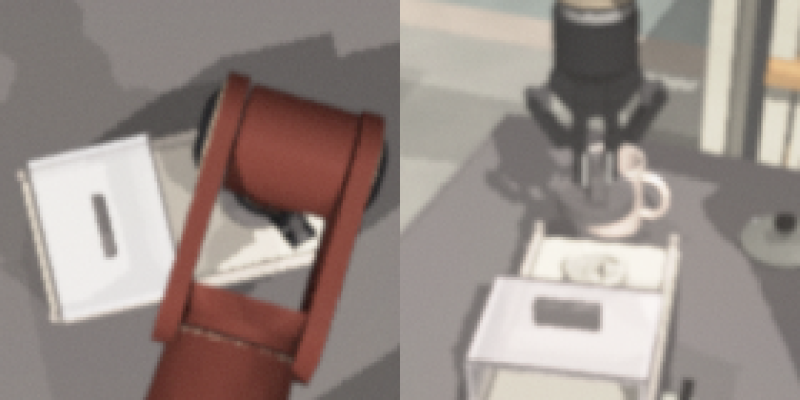

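The cap hangs in the gripper at about (595,200), level, above the open neck at (590,265), and the guard is still open. Raised 84 mm, so I'm handing in.

```bash
python3 -c "
from plant import manip
print(manip.job_done())"
```

```text
the job is handed in; nothing more can be done
None
```

I handed the job in with the guard slid fully open to its end stop and the cap turned loose clockwise seen from above (the other way stopped dead at about 30°), held level and still about 84 mm above where it sat over the neck; no bystander was touched as far as I could see, and no verdict came back.

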